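# Lock the child-safe cap on the degreaser tub

### The job

The child-safe cap of the burner-degreaser tub has been left just resting on its neck. Press the cap down against its spring and, while it is down, turn it clockwise until it is locked, with its bar lying along the tub's long side, then let go of it. Leave the tub standing upright where it is and do not disturb the other things on the counter.

Things in the scene. Friction and masses are not known exactly. Their poses are not given: they have to be found in the camera images.
- tub: White rectangular plastic cleaner tub, standing loose on the counter, heavy (1 to 2 kg): 124 mm along its own x (the long side), 92 mm along y, 100 mm high without neck and cap; the same when turned by half a turn. Origin: centre of its underside; z up. While the cap is pressed straight down the tub stays put as the cap turns.
- cap_bar (a point): Centre of the raised bar on top of the tub's grey cap, half-way up the bar, on the cap's axis. The bar is 52 mm long (along this point's x), 14 mm thick (y) and 20 mm high; the cap's flat round top, 10 mm below this point, may be pressed on both sides of it. At the start the bar stands 0.8 to 1.4 rad counter-clockwise, seen from above, of the tub's long side.
- cap_edge (a point): Centre of the lower edge of the cap's skirt. The cap is round and ribbed, 63 mm across, 34 mm from this edge to the flat top, 70 g, and rests loose on a springy liner, this edge 108 mm above the counter, the bar's centre 152 mm. It gives 1.8 N per mm, 8.5 mm down to a hard stop (about 15 N).
- neck (a point): Point on the tub's neck axis, 128 mm above its underside. Hidden under the cap, two catches on the neck stop the cap from turning until its two inner lugs are pressed at least 6 mm down (11 N). Held down, it turns clockwise to an end stop 0.1 rad past the long side. Let go within 0.1 rad of the long side, the lugs spring up into notches: locked, 3 mm lower than at the start.
- steamer: Aluminium steamer pot with its lid on, 235 mm across, 290 mm over its two side handles, 184 mm high with the black lid knob; origin at the centre of its underside. A bystander.
- saucer_a: Celadon saucer, 124 mm across, 20 mm high; origin at the centre of its underside. A bystander.
- saucer_b: Second celadon saucer, the same; a bystander.
- chopstick_holder: Clear square acrylic chopstick holder, 72 by 72 by 130 mm, with bamboo chopsticks that reach 240 mm above the counter; origin at the centre of its underside. A bystander.
- slotted_spoon: Steel slotted spoon lying on the counter, about 320 mm long along its own x (bowl at +x), up to 25 mm high; origin about mid-length at counter height. A bystander.
There are look-alikes about, which are no part of the job. What is meant by the part that bears cap_bar is not green, and is the larger of those in its own colour. Several things have the shape of the tub; the one meant has the colours described above.

How it is judged:
By the outcome, as a careful person would: the job done as asked, in the order asked, and still so for the second after the job is handed in, with the robot touching nothing.
It also fails if it takes over 42 s, if anything falls off the work surface, if the arm or the gripper's body presses on something with over 40 N, if the wrist force passes 120 N, or if a joint passes its speed limit or range.

### The arm

A 6-joint arm with a two-finger parallel gripper is mounted at the origin on the work surface. World frame = base frame: x ahead of the robot, y to its left, z up, the work surface at z = 0. Lengths are in m, angles in rad, forces in N, time in s.
With the tool pointing down it reaches from about 0.35 to 0.875 m from the base axis. Payload 4.2 kg.
Tool frame: the origin (TCP) lies midway between the tips of the shut fingers; the grasp point (between the pads) lies 19 mm behind it; z points along the fingers, y is the line along which they close (so a half turn about z gives the same grasp; the last joint's range is limited). The gripper opens to 87 mm and grips with 3 to 60 N. Pads are 19 mm wide; open, the fingers measure 117 mm over their backs; the gripper's body (75 mm by 190 mm) begins 51 mm behind the grasp point.
Start: joints at [-1.066, 0.385, 0.008, 0, -1.194, -0.259], TCP at [0.152, -0.606, 0.223] pointing down, gripper open.
Joint ranges: [-3.14, 3.14], [-1.21, 2.06], [-1.07, 1.41], [-3.16, 2.05], [-2.99, -0.16], [-3.1, 3.1]. Speed limits (rad/s): [2.79, 2.79, 3.14, 3.14, 3.14, 3.14].

### API

Orientations are given as a rotation vector (axis times angle).
In Python, from rig import * gives the robot as it stands.
- The arm moves only by the tool play_rows, never from a script. Its argument "plan" is a list that holds one entry, the list of rows, each a list of 6 numbers: the shift along the world's x, y, z in mm, then the turn, a rotation vector about the world's x, y, z in rad. In form: [[[tx, ty, tz, ax, ay, az], ...]]. A call has exactly 8 rows; each row shifts and turns the commanded pose from where the row before left it; what a row does not reach is not made up. A row lasts 1/8 s, in which the tool goes at most 62.5 mm and 10.7 degrees, less where a joint would pass 70% of its speed; a pose out of reach is approached as far as the arm can. A call with a gripper value outside its range is refused whole. "jaw" is the opening, from 0 (shut) to 1 (fully open), set as the call begins (left out, the last holds). The fingers move at their own pace and stop on an object; "grip_force" is the grip in N (left out, the last holds). Time passes only in rows, so rows that do not move let the fingers close, or fill a call up. It gives the time, the measured TCP pose, the force, the opening and the grip force at its end, in the units of the state.
- sense(): the state, without advancing time (a new reading comes with each control period).
- read_camera(name): name is "scene" or "top"; returns the picture (384x512x3 uint8, blue, green, red); there is no depth.
- get_calibration(name): a dict with "vfov" (degrees; the focal length in pixels is half the picture's height over the tangent of half this angle, whatever the lens; pixels are square), "cx", "cy" (the principal point, pixels), "extrinsics" (4x4, takes a point from camera to world coordinates). Camera axes: x right, y down, z forward; pixel columns grow to the right and rows downward; lengths in m; the calibration is good to about 2 mm. A picture is of the moment at which its call begins. get_calibration takes no time and is no camera call.
- hand_in(): hands the job in; it is judged then, once.
Trained networks look in the newest picture that a camera, given by its name, has taken for a name from the list of things; names that differ only in an ending like _2 or _b are one class to them, and where a whole thing is asked for, a point or a joint stands for the part that bears it (a point fixed in the world has none). Each returns a list of dicts, best first, with "p" (0 to 1); they miss things now and then, are a little off and sometimes report something else, mostly with a low value. They report only what shows in the picture. A call takes as long as a camera call. They do not tell look-alikes from the thing itself.
- look_for(camera, label): "extent" ([left, top, width, height] in pixels, round what is visible of it).
- pinpoint(camera, label): "centre" ([column, row] in pixels: a listed point, or the origin of a listed thing).
The state is a dict: "clock": time; "joint_positions": joint angles; "qvel": joint speeds; "joint_torque": joint torques, N m; "tcp_pos": TCP position; "ee_rot": TCP orientation; "wrist_force": force on the tool from outside, world axes, zero at the start; "wrist_torque": the same for the moment, N m; "gripper_width": opening from 0.0 (shut) to 1.0 (fully open); "finger_force": force on a finger pad.
Only numpy, scipy, OpenCV 4.12 (cv2) and the standard library are available. Lean on these libraries where they do the work, as an engineer would, in place of code of your own. Each camera call takes 0.05 s, during which the arm holds its last target. There are 200 camera calls.

## Working session

There is one attempt and no reset: what is moved stays moved. The work goes in short steps, Python scripts to look and compute and a tool call to move; the robot and the scene stay as the last step left them, time stands still between calls to the robot, and variables do not carry over. Pictures are saved under pics/ and viewed, at most 10 in all, crops included, and the job is handed in when it is done.

Besides the shell and the picture viewer there is one more tool, called in YAML: its name, and indented under it one key for each argument. play_rows: Moves the arm, as the interface text tells. Its arguments: {"type":"object","properties":{"plan":{"type":"array"},"jaw":{"type":"number"},"grip_force":{"type":"number"}},"required":["plan"]}

```bash
mkdir -p pics; cat > h.py <<'E'
from rig import *
import numpy as np, cv2
def cam(n):
    c=get_calibration(n); f=192/np.tan(np.radians(c["vfov"])/2); return c,f,np.array(c["extrinsics"])
def back(n,px,z):
    c,f,E=cam(n); d=E[:3,:3]@np.array([(px[0]-c["cx"])/f,(px[1]-c["cy"])/f,1]); o=E[:3,3]
    return o+d*(z-o[2])/d[2]
def proj(n,p):
    c,f,E=cam(n); q=E[:3,:3].T@(np.array(p)-E[:3,3]); return [c["cx"]+f*q[0]/q[2],c["cy"]+f*q[1]/q[2]]
E
python3 - <<'E'
from h import *
a=read_camera("top");b=read_camera("scene")
cv2.imwrite("pics/t0.png",a);cv2.imwrite("pics/s0.png",b)
for n in("top","scene"):
    print(n,get_calibration(n))
    for l,z in(("cap_bar",.152),("tub",0.),("cap_edge",.108)):
        for d in pinpoint(n,l): print(l,d,back(n,d["centre"],z).round(3))
    print(look_for(n,"cap_bar"))
s=sense();print(s["tcp_pos"],s["ee_rot"],s["clock"],s["wrist_force"])
E
```

```text
top {'vfov': 49.20828978759879, 'cx': 250.05037794249944, 'cy': 192.34645984089218, 'extrinsics': array([[-0.01540381, -0.99904869,  0.04079741,  0.4938637 ],
       [-0.99988028,  0.01533123, -0.00209134,  0.02019959],
       [ 0.00146388, -0.04082474, -0.99916525,  1.36004673],
       [ 0.        ,  0.        ,  0.        ,  1.        ]])}
cap_bar {'centre': [235.7, 181.8], 'p': 0.79} [0.574 0.059 0.152]
cap_bar {'centre': [240.0, 229.5], 'p': 0.61} [0.437 0.048 0.152]
cap_bar {'centre': [205.3, 188.0], 'p': 0.58} [0.558 0.147 0.152]
tub {'centre': [235.6, 183.9], 'p': 0.86} [0.578 0.064 0.   ]
tub {'centre': [289.0, 192.2], 'p': 0.83} [ 0.548 -0.109  0.   ]
tub {'centre': [247.0, 133.5], 'p': 0.62} [0.742 0.024 0.   ]
cap_edge {'centre': [238.4, 225.2], 'p': 0.75} [0.448 0.054 0.108]
cap_edge {'centre': [204.7, 191.4], 'p': 0.72} [0.55  0.153 0.108]
cap_edge {'centre': [237.5, 186.7], 'p': 0.63} [0.562 0.055 0.108]
[{'extent': [197.8, 183.8, 17.9, 17.8], 'p': 0.67}, {'extent': [231.7, 217.1, 19.1, 21.4], 'p': 0.66}, {'extent': [228.6, 173.2, 18.5, 21.3], 'p': 0.63}]
scene {'vfov':
[... 733 characters left out ...]
742 0.032 0.   ]
tub {'centre': [256.7, 229.6], 'p': 0.7} [ 0.571  0.066 -0.   ]
tub {'centre': [252.0, 193.0], 'p': 0.34} [ 0.508 -0.053  0.   ]
cap_edge {'centre': [295.5, 204.6], 'p': 0.84} [0.497 0.125 0.108]
cap_edge {'centre': [256.2, 197.9], 'p': 0.66} [0.565 0.054 0.108]
cap_edge {'centre': [287.3, 253.4], 'p': 0.61} [0.6   0.23  0.108]
cap_edge {'centre': [143.8, 161.2], 'p': 0.58} [ 0.743 -0.226  0.108]
[{'extent': [286.5, 187.3, 20.8, 28.7], 'p': 0.98}, {'extent': [240.2, 179.4, 27.4, 32.1], 'p': 0.83}, {'extent': [274.8, 237.9, 16.7, 22.5], 'p': 0.83}]
[ 0.15209456 -0.60616142  0.2225205 ] [ 3.85141762e-01 -3.11789494e+00 -1.21949794e-04] 0.5 [ 0.18875189 -0.62343759  0.40124166]
```

```bash
python3 -c "
import cv2,numpy as np
a=cv2.imread('pics/t0.png');b=cv2.imread('pics/s0.png')
cv2.imwrite('pics/both.png',cv2.resize(np.vstack([a,b]),None,fx=.78,fy=.78))"
```

```text
(no output)
```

View pics/t0.png

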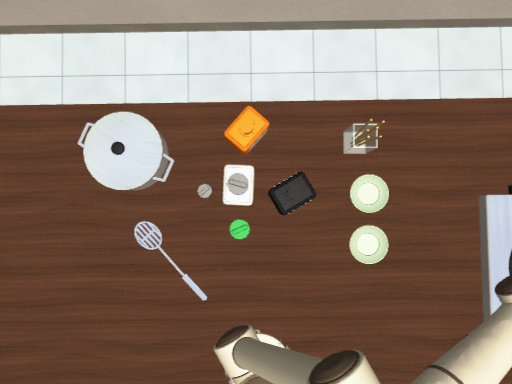

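View pics/s0.png

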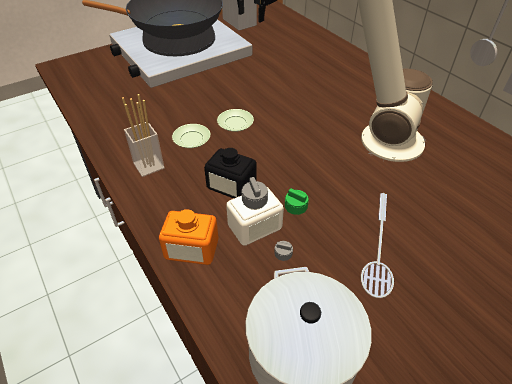

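Top view: the white tub with its grey cap is at (238,184). Could be mistaken for it: a small loose grey cap (205,191), a green cap (239,229), the black tub (292,193) and the orange tub (247,130). I choose the larger grey cap on the white tub and check it in one crop.

```bash
python3 - <<'E'
import cv2,numpy as np
a=cv2.imread('pics/t0.png')[155:215,195:275];b=cv2.imread('pics/s0.png')[165:250,215:310]
A=cv2.resize(a,(640,480),interpolation=cv2.INTER_CUBIC)
B=cv2.resize(b,(400,358),interpolation=cv2.INTER_CUBIC)
A=cv2.resize(A,(400,300),interpolation=cv2.INTER_AREA) 
A=cv2.resize(a,(400,300),interpolation=cv2.INTER_CUBIC)
C=np.zeros((358,800,3),np.uint8);C[:300,:400]=A;C[:,400:]=B
cv2.imwrite('pics/crop.png',C)
from h import *
im=cv2.imread('pics/t0.png')
m=((im.min(2)>185)).astype(np.uint8); w=np.zeros_like(m); w[155:215,215:262]=m[155:215,215:262]
pts=cv2.findNonZero(w); r=cv2.minAreaRect(cv2.convexHull(pts)); print(r)
box=cv2.boxPoints(r); P=np.array([back('top',p,.1) for p in box]); print(P.round(4)); print(P.mean(0))
e=[P[1]-P[0],P[2]-P[1]]; print([(np.linalg.norm(v),np.arctan2(v[1],v[0])) for v in e])
E
```

```text
((238.06509399414062, 184.50283813476562), (29.016067504882812, 39.22381591796875), 2.4895527362823486)
[[0.5131 0.1002 0.1   ]
 [0.6312 0.0935 0.1   ]
 [0.6261 0.0062 0.1   ]
 [0.508  0.0132 0.1   ]]
[0.56960538 0.05326272 0.1       ]
[(np.float64(0.1182455741667098), np.float64(-0.056205566953037175)), (np.float64(0.08750424094015258), np.float64(-1.629648120379806))]
```

View pics/crop.png

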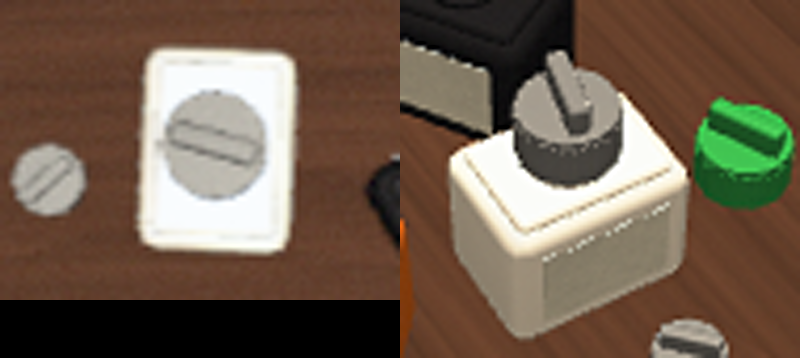

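The crop shows the large grey cap on the white tub, with its bar close to across the tub. The green cap and the small grey cap lie loose on the counter. Next I refine the cap centre and the bar angle.

```bash
python3 - <<'E'
from h import *
im=cv2.imread('pics/t0.png'); x0,y0=222,168; c=im[y0:y0+32,x0:x0+32]
k=8; g=cv2.resize(c,None,fx=k,fy=k,interpolation=cv2.INTER_CUBIC); m=((g.min(2)<187)&(g.max(2)<205)).astype(np.uint8)
n,l,st,ce=cv2.connectedComponentsWithStats(m); i=l[130,125]; i=l[125,128] or 1
print(st[i],ce[i])
cx,cy=ce[i]; (ccx,ccy),r=cv2.minEnclosingCircle(np.argwhere(l==i)[:,::-1].astype(np.float32))
for u,v in((cx,cy),(ccx,ccy)):
    p=[x0+(u+.5)/k-.5,y0+(v+.5)/k-.5]; print(p,back('top',p,.142).round(4),r/k)
gr=cv2.GaussianBlur(cv2.cvtColor(g,cv2.COLOR_BGR2GRAY),(0,0),2).astype(float)
yy,xx=np.mgrid[:gr.shape[0],:gr.shape[1]]; disc=(xx-cx)**2+(yy-cy)**2<(10.0*k)**2
d=disc&(gr<np.median(gr[disc])-12); d=d.astype(np.uint8)
P=np.argwhere(d)[:,::-1].astype(float); 
# angle by summed gradient structure tensor
gx=cv2.Sobel(gr,6,1,0);gy=cv2.Sobel(gr,6,0,1);a=.5*np.arctan2(2*(gx*gy)[disc].sum(),(gx**2-gy**2)[disc].sum())+np.pi/2
print('img angle bar',a,len(P))
w,V=np.linalg.eigh(np.cov(P.T));print('pca',w,V[:,1])
for t in(a,np.arctan2(V[1,1],V[0,1])):
    p0=np.array([237.5,183]);q=back('top',p0+8*np.array([np.cos(t),np.sin(t)]),.152)-back('top',p0-8*np.array([np.cos(t),np.sin(t)]),.152)
    print('world',np.arctan2(q[1],q[0])%np.pi)
print(proj('top',[.5696,.0533,.152]),'bar px if on tub axis')
E
```

```text
[   34    41   174   175 21783] [127.01804159 128.90717532]
[np.float64(237.4397551990084), np.float64(183.67589691502548)] [0.5694 0.054  0.142 ] 11.121594429016113
[236.91983699798584, 183.7502269744873] [0.5692 0.0555 0.142 ] 11.121594429016113
img angle bar 0.24483227305342892 5093
pca [ 319.11491198 2138.43831998] [-0.95851254 -0.28505036]
world 1.310297892486432
world 1.266028587737986
[np.float64(237.56549614566464), np.float64(183.39341594520252)] bar px if on tub axis
```

play_rows:
  plan:
    - [[26, 41, 20, 0, 0, 0.066], [26, 41, 20, 0, 0, 0.066], [26, 41, 20, 0, 0, 0.066], [26, 41, 20, 0, 0, 0.066], [26, 41, 0, 0, 0, 0.066], [26, 41, 0, 0, 0, 0.066], [26, 41, 0, 0, 0, 0.066], [26, 41, 0, 0, 0, 0.066]]
  jaw: 0.45
  grip_force: 15

```text
clock: 1.5
tcp_pos: [0.3607, -0.2768, 0.3029]
ee_rot: [-1.188, 2.907, -0.001]
wrist_force: [0.3, 0.0, -0.9]
gripper_width: 0.449
finger_force: 0.0
```

play_rows:
  plan:
    - [[26, 41, 0, 0, 0, 0.066], [26, 41, 0, 0, 0, 0.066], [26, 41, 0, 0, 0, 0.066], [26, 41, 0, 0, 0, 0.066], [26, 41, 0, 0, 0, 0.066], [26, 41, 0, 0, 0, 0.066], [26, 41, 0, 0, 0, 0.066], [26, 41, 0, 0, 0, 0.066]]

```text
clock: 2.5
tcp_pos: [0.5688, 0.0513, 0.3028]
ee_rot: [-1.906, 2.497, -0.0]
wrist_force: [-0.1, -0.1, 0.4]
gripper_width: 0.449
finger_force: 0.0
```

```bash
cat >> h.py <<'E'
from scipy.spatial.transform import Rotation as Ro
def st():
    s=sense();R=Ro.from_rotvec(s["ee_rot"]).as_matrix()
    print(s["clock"],s["tcp_pos"].round(4) if hasattr(s["tcp_pos"],'round') else s["tcp_pos"],'yaw_y',np.arctan2(R[1,1],R[0,1]).round(4),'z',R[:,2].round(4),'F',np.round(s["wrist_force"],2),'T',np.round(s["wrist_torque"],2),'w',s["gripper_width"],'ff',s["finger_force"],'q',np.round(s["joint_positions"],3))
E
python3 -c "from h import *;st()"
```

```text
2.5 [0.5688 0.0513 0.3028] yaw_y 2.875 z [ 5.e-04  1.e-04 -1.e+00] F [-0.14 -0.09  0.38] T [-0.01  0.04 -0.04] w 0.4485021418512704 ff 0.0 q [ 0.374  0.247  0.01   0.    -1.333 -0.64 ]
```

play_rows:
  plan:
    - [[0.5, 2.5, -30, 0, 0, 0], [0, 0, -30, 0, 0, 0], [0, 0, -30, 0, 0, 0], [0, 0, -25, 0, 0, 0], [0, 0, -20, 0, 0, 0], [0, 0, -12, 0, 0, 0], [0, 0, -9, 0, 0, 0], [0, 0, 0, 0, 0, 0]]

```text
clock: 3.5
tcp_pos: [0.5685, 0.0523, 0.1463]
ee_rot: [1.903, -2.499, -0.0]
wrist_force: [-0.5, -0.1, 0.6]
gripper_width: 0.452
finger_force: 0.0
```

```bash
python3 - <<'E'
from h import *
st();a=read_camera('scene');c=a[130:250,180:330];cv2.imwrite('pics/n1.png',cv2.resize(c,(750,600),interpolation=cv2.INTER_CUBIC))
E
```

```text
3.5 [0.5685 0.0523 0.1463] yaw_y 2.8726 z [-6.e-04 -3.e-04 -1.e+00] F [-0.55 -0.05  0.58] T [ 0.03  0.08 -0.01] w 0.45208338462527586 ff 0.0 q [ 0.375  0.36  -0.235  0.    -0.976 -0.644]
```

View pics/n1.png

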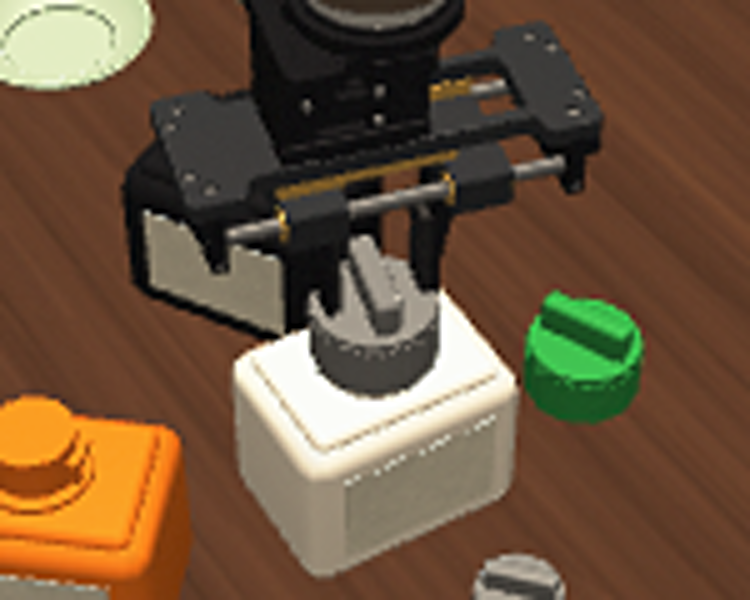

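The picture shows the fingers straddling the bar at about (375,285), parallel to it and clear of everything else. I close gently.

play_rows:
  plan:
    - [[0, 0, 0, 0, 0, 0], [0, 0, 0, 0, 0, 0], [0, 0, 0, 0, 0, 0], [0, 0, 0, 0, 0, 0], [0, 0, 0, 0, 0, 0], [0, 0, 0, 0, 0, 0], [0, 0, 0, 0, 0, 0], [0, 0, 0, 0, 0, 0]]
  jaw: 0.05
  grip_force: 8

```text
clock: 4.55
tcp_pos: [0.5688, 0.0524, 0.1467]
ee_rot: [-1.903, 2.499, -0.0]
wrist_force: [1.2, 0.1, 1.2]
gripper_width: 0.157
finger_force: 8.0
```

```bash
python3 -c "from h import *;st()"
```

```text
4.55 [0.5688 0.0524 0.1467] yaw_y 2.8726 z [ 5.e-04  2.e-04 -1.e+00] F [1.22 0.05 1.23] T [ 0.08 -0.17 -0.01] w 0.15688105817297723 ff 7.992993593215942 q [ 0.375  0.36  -0.235  0.    -0.976 -0.644]
```

play_rows:
  plan:
    - [[0, 0, -2, 0, 0, 0], [0, 0, -2, 0, 0, 0], [0, 0, -2, 0, 0, 0], [0, 0, -2, 0, 0, 0], [0, 0, -2, 0, 0, 0], [0, 0, -2, 0, 0, 0], [0, 0, 0, 0, 0, 0], [0, 0, 0, 0, 0, 0]]

```text
clock: 5.55
tcp_pos: [0.569, 0.0523, 0.1368]
ee_rot: [-1.904, 2.497, -0.002]
wrist_force: [-3.1, 0.0, 10.7]
gripper_width: 0.162
finger_force: 8.0
```

```bash
python3 -c "from h import *;st()"
```

```text
5.55 [0.569  0.0523 0.1368] yaw_y 2.8734 z [ 1.9e-03 -3.0e-04 -1.0e+00] F [-3.110e+00  1.000e-02  1.066e+01] T [0.25 1.08 0.  ] w 0.1619290381836442 ff 8.006260022521019 q [ 0.376  0.37  -0.248  0.001 -0.952 -0.644]
```

play_rows:
  plan:
    - [[0, 0, -1, 0, 0, 0], [0, 0, -1, 0, 0, 0], [0, 0, -1, 0, 0, 0], [0, 0, -1, 0, 0, 0], [0, 0, 0, 0, 0, 0], [0, 0, 0, 0, 0, 0], [0, 0, 0, 0, 0, 0], [0, 0, 0, 0, 0, 0]]
  grip_force: 15

```text
clock: 6.55
tcp_pos: [0.5692, 0.0523, 0.1354]
ee_rot: [-1.904, 2.496, -0.004]
wrist_force: [-7.7, 2.3, 23.0]
gripper_width: 0.16
finger_force: 17.8
```

```bash
python3 -c "from h import *;st()"
```

```text
6.55 [0.5692 0.0523 0.1354] yaw_y 2.8744 z [ 3.1e-03 -7.0e-04 -1.0e+00] F [-7.68  2.35 22.99] T [ 0.46  2.55 -0.05] w 0.15977786079988324 ff 17.81464498490095 q [ 0.376  0.371 -0.251  0.002 -0.947 -0.644]
```

play_rows:
  plan:
    - [[-0.5, 0.2, 0.5, 0, 0, 0], [-0.5, 0.2, 0.5, 0, 0, 0], [-0.5, 0.1, 0, 0, 0, 0], [0, 0, 0, 0, 0, 0], [0, 0, 0, 0, 0, 0], [0, 0, 0, 0, 0, 0], [0, 0, 0, 0, 0, 0], [0, 0, 0, 0, 0, 0]]

```text
clock: 7.55
tcp_pos: [0.569, 0.0524, 0.1356]
ee_rot: [-1.903, 2.495, -0.006]
wrist_force: [-2.3, -1.3, 16.2]
gripper_width: 0.156
finger_force: 16.5
```

```bash
python3 -c "from h import *;st()"
```

```text
7.55 [0.569  0.0524 0.1356] yaw_y 2.8743 z [ 5.5e-03 -9.0e-04 -1.0e+00] F [-2.27 -1.27 16.22] T [-0.35  0.89 -0.  ] w 0.15584365493024321 ff 16.514777038246393 q [ 0.377  0.369 -0.253  0.004 -0.944 -0.646]
```

play_rows:
  plan:
    - [[0, 0, 0, 0, 0, -0.08], [0, 0, 0, 0, 0, -0.08], [0, 0, 0, 0, 0, -0.08], [0, 0, 0, 0, 0, -0.08], [0, 0, 0, 0, 0, -0.08], [0, 0, 0, 0, 0, -0.08], [0, 0, 0, 0, 0, -0.08], [0, 0, 0, 0, 0, 0]]

```text
clock: 8.55
tcp_pos: [0.5699, 0.0528, 0.1357]
ee_rot: [-1.138, 2.921, -0.004]
wrist_force: [-0.1, -1.2, 15.6]
gripper_width: 0.161
finger_force: 16.0
```

```bash
python3 -c "from h import *;st()"
```

```text
8.55 [0.5699 0.0528 0.1357] yaw_y 2.3137 z [ 0.0077 -0.     -1.    ] F [-0.09 -1.22 15.61] T [-0.14  0.39 -0.11] w 0.160789723900281 ff 15.988799398764968 q [ 0.377  0.369 -0.252  0.004 -0.942 -1.207]
```

play_rows:
  plan:
    - [[0, 0, 0, 0, 0, -0.1], [0, 0, 0, 0, 0, -0.1], [0, 0, 0, 0, 0, -0.1], [0, 0, 0, 0, 0, -0.1], [0, 0, 0, 0, 0, -0.1], [0, 0, 0, 0, 0, -0.1], [0, 0, 0, 0, 0, -0.1], [0, 0, 0, 0, 0, 0]]

```text
clock: 9.55
tcp_pos: [0.5696, 0.0529, 0.1356]
ee_rot: [-0.067, 3.134, -0.0]
wrist_force: [-2.0, -0.8, 16.1]
gripper_width: 0.16
finger_force: 16.2
```

```bash
python3 - <<'E'
from h import *
st();a=read_camera('scene');c=a[130:250,180:330];cv2.imwrite('pics/n2.png',cv2.resize(c,(750,600),interpolation=cv2.INTER_CUBIC))
E
```

```text
9.55 [0.5696 0.0529 0.1356] yaw_y 1.6135 z [ 6.9e-03 -1.0e-04 -1.0e+00] F [-1.98 -0.76 16.09] T [-0.11  0.59 -0.11] w 0.1598604482243424 ff 16.222474984824657 q [ 0.377  0.369 -0.253  0.003 -0.943 -1.907]
```

View pics/n2.png

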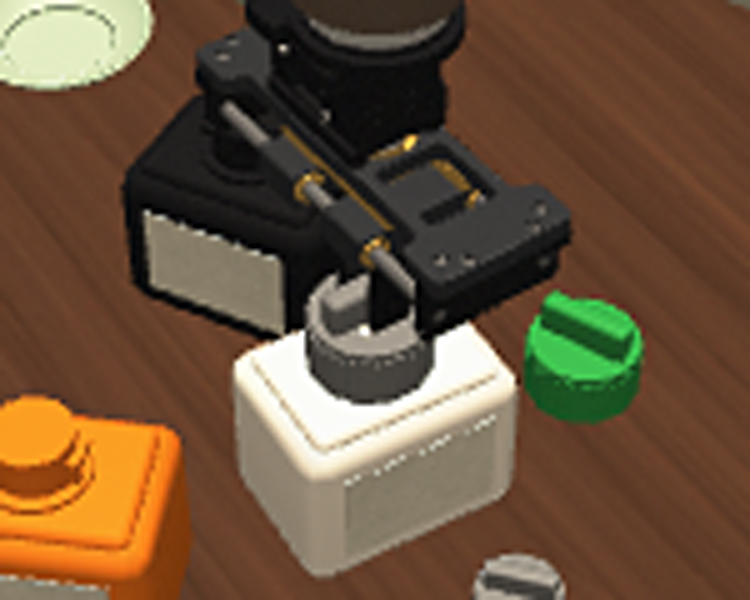

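The bar has turned with the gripper and now lies almost along the long side, and the tub has not moved. About 0.1 rad is left.

play_rows:
  plan:
    - [[0, 0, 0, 0, 0, -0.03], [0, 0, 0, 0, 0, -0.03], [0, 0, 0, 0, 0, -0.03], [0, 0, 0, 0, 0, -0.02], [0, 0, 0, 0, 0, 0], [0, 0, 0, 0, 0, 0], [0, 0, 0, 0, 0, 0], [0, 0, 0, 0, 0, 0]]

```text
clock: 10.6
tcp_pos: [0.5696, 0.0529, 0.1357]
ee_rot: [0.104, 3.133, 0.0]
wrist_force: [-1.8, -0.7, 16.3]
gripper_width: 0.159
finger_force: 16.2
```

```bash
python3 -c "from h import *;st()"
```

```text
10.6 [0.5696 0.0529 0.1357] yaw_y 1.5046 z [ 6.9e-03 -1.0e-04 -1.0e+00] F [-1.76 -0.75 16.28] T [-0.15  0.57  0.09] w 0.1589477458419405 ff 16.191827338188887 q [ 0.377  0.369 -0.253  0.003 -0.943 -2.016]
```

play_rows:
  plan:
    - [[0, 0, 1, 0, 0, 0], [0, 0, 1, 0, 0, 0], [0, 0, 1, 0, 0, 0], [0, 0, 1, 0, 0, 0], [0, 0, 1, 0, 0, 0], [0, 0, 1, 0, 0, 0], [0, 0, 0, 0, 0, 0], [0, 0, 0, 0, 0, 0]]

```text
clock: 11.6
tcp_pos: [0.5694, 0.0529, 0.1396]
ee_rot: [0.105, 3.134, 0.001]
wrist_force: [1.8, -1.4, 6.7]
gripper_width: 0.158
finger_force: 15.0
```

```bash
python3 -c "from h import *;st()"
```

```text
11.6 [0.5694 0.0529 0.1396] yaw_y 1.5038 z [ 5.8e-03  2.0e-04 -1.0e+00] F [ 1.82 -1.39  6.72] T [-0.25 -0.53  0.01] w 0.15831747025088688 ff 15.001345127820969 q [ 3.770e-01  3.650e-01 -2.470e-01  2.000e-03 -9.530e-01 -2.016e+00]
```

play_rows:
  plan:
    - [[0, 0, 1, 0, 0, 0], [0, 0, 1, 0, 0, 0], [0, 0, 0, 0, 0, 0], [0, 0, 0, 0, 0, 0], [0, 0, 0, 0, 0, 0], [0, 0, 0, 0, 0, 0], [0, 0, 0, 0, 0, 0], [0, 0, 0, 0, 0, 0]]

```text
clock: 12.6
tcp_pos: [0.5684, 0.0531, 0.1404]
ee_rot: [0.106, 3.137, 0.001]
wrist_force: [4.2, -1.5, 5.3]
gripper_width: 0.163
finger_force: 15.0
```

```bash
python3 -c "from h import *;st()"
```

```text
12.6 [0.5684 0.0531 0.1404] yaw_y 1.5031 z [ 3.1e-03  4.0e-04 -1.0e+00] F [ 4.2  -1.53  5.31] T [-0.16 -1.23  0.06] w 0.16273247820288553 ff 15.00045508146286 q [ 3.770e-01  3.640e-01 -2.460e-01  1.000e-03 -9.580e-01 -2.016e+00]
```

play_rows:
  plan:
    - [[0, 0, 0, 0, 0, 0], [0, 0, 0, 0, 0, 0], [0, 0, 0, 0, 0, 0], [0, 0, 0, 0, 0, 0], [0, 0, 5, 0, 0, 0], [0, 0, 15, 0, 0, 0], [0, 0, 30, 0, 0, 0], [0, 0, 30, 0, 0, 0]]
  jaw: 0.4

```text
clock: 13.6
tcp_pos: [0.5662, 0.0527, 0.2203]
ee_rot: [-0.107, -3.137, 0.001]
wrist_force: [0.4, 0.4, -0.2]
gripper_width: 0.399
finger_force: 0.0
```

play_rows:
  plan:
    - [[0, 0, 40, 0, 0, 0], [-30, -50, 20, 0, 0, 0], [-30, -50, 0, 0, 0, 0], [-30, -50, 0, 0, 0, 0], [-30, -50, 0, 0, 0, 0], [0, -55, 0, 0, 0, 0], [0, -55, 0, 0, 0, 0], [0, 0, 0, 0, 0, 0]]

```text
clock: 14.6
tcp_pos: [0.4459, -0.2598, 0.2792]
ee_rot: [-0.116, -3.137, -0.001]
wrist_force: [-0.9, -0.6, 0.1]
gripper_width: 0.399
finger_force: 0.0
```

```bash
python3 - <<'E'
from h import *
st();t=read_camera('top');s=read_camera('scene')
for n in('top','scene'):
  for d in pinpoint(n,'cap_bar'): print(n,d,back(n,d['centre'],.149).round(3))
a=t[155:215,195:275];b=s[165:250,215:310]
C=np.zeros((358,800,3),np.uint8);C[:300,:400]=cv2.resize(a,(400,300),interpolation=cv2.INTER_CUBIC);C[:,400:]=cv2.resize(b,(400,358),interpolation=cv2.INTER_CUBIC)
cv2.imwrite('pics/end.png',C);cv2.imwrite('pics/tend.png',t);cv2.imwrite('pics/send.png',s)
def scn(f):
  x0,y0=222,168; g=cv2.resize(cv2.imread(f)[y0:y0+32,x0:x0+32],None,fx=8,fy=8,interpolation=cv2.INTER_CUBIC)
  gr=cv2.GaussianBlur(cv2.cvtColor(g,cv2.COLOR_BGR2GRAY),(0,0),2).astype(float);yy,xx=np.mgrid[:256,:256];D=(xx-127)**2+(yy-128)**2<80**2
  gx=cv2.Sobel(gr,6,1,0);gy=cv2.Sobel(gr,6,0,1);t=.5*np.arctan2(2*(gx*gy)[D].sum(),(gx**2-gy**2)[D].sum())+np.pi/2
  p0=np.array([237.5,183]);u=8*np.array([np.cos(t),np.sin(t)]);q=back('top',p0+u,.152)-back('top',p0-u,.152);print(np.arctan(q[1]/q[0]))
scn('pics/t0.png');scn('pics/tend.png')
for f in('pics/t0.png','pics/tend.png'):
  im=cv2.imread(f);w=np.zeros(im.shape[:2],np.uint8);w[155:215,215:262]=(im.min(2)>185)[155:215,215:262];print(cv2.minAreaRect(cv2.convexHull(cv2.findNonZero(w))))
E
```

```text
14.6 [ 0.4459 -0.2598  0.2792] yaw_y 1.497 z [-2.1e-03  7.0e-04 -1.0e+00] F [-0.91 -0.65  0.12] T [0.02 0.01 0.01] w 0.39852372012644494 ff 0.0 q [-0.213  0.162 -0.158 -0.    -1.253 -1.432]
top {'centre': [238.5, 184.4], 'p': 0.95} [0.567 0.051 0.149]
top {'centre': [241.9, 227.6], 'p': 0.77} [0.442 0.043 0.149]
top {'centre': [203.7, 189.1], 'p': 0.44} [0.555 0.152 0.149]
scene {'centre': [253.7, 188.5], 'p': 0.85} [0.574 0.057 0.149]
scene {'centre': [296.4, 191.9], 'p': 0.82} [0.496 0.122 0.149]
scene {'centre': [284.1, 242.6], 'p': 0.6} [0.609 0.226 0.149]
scene {'centre': [380.5, 243.6], 'p': 0.21} [0.44  0.341 0.149]
1.3138548064500835
-0.08885936419913854
((238.06509399414062, 184.50283813476562), (29.016067504882812, 39.22381591796875), 2.4895527362823486)
((238.0867919921875, 184.5037841796875), (28.97262954711914, 39.22381591796875), 2.4895529747009277)
```

View pics/end.png

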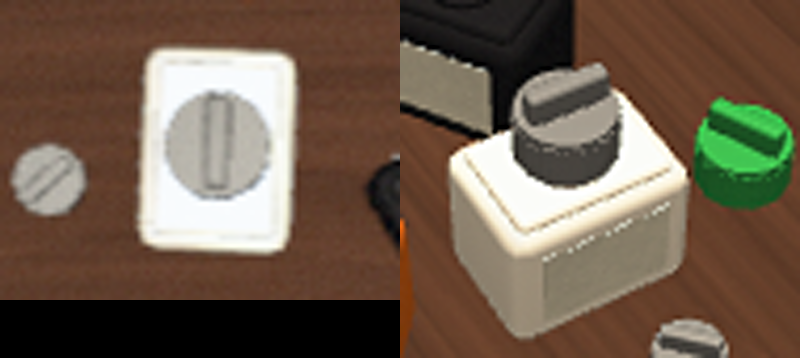

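The top crop shows the bar (215,140) along the long side, with the tub and its neighbours unmoved. I check numerically that the cap sits 3 mm lower, and the tub angle.

```bash
python3 - <<'E'
from h import *
c=np.array([.5695,.0535])
print('expected drop px',proj('scene',[*c,.108]),proj('scene',[*c,.105]))
for f in('pics/s0.png','pics/send.png'):
  g=cv2.cvtColor(cv2.imread(f),6).astype(float); o=[]
  for x in range(248,263,2):
    col=g[195:220,x]; k=np.argmax(np.diff(col)); 
    th=150; j=[i for i in range(24) if col[i]<th<=col[i+1]]; o.append(round(195+j[0]+(th-col[j[0]])/(col[j[0]+1]-col[j[0]]),2) if j else None)
  print(o)
g=cv2.cvtColor(cv2.imread('pics/tend.png'),6).astype(float)
for lo,hi,s in((215,230,1),(245,262,-1)):
  P=[]
  for y in range(170,200):
    r=g[y,lo:hi]; i=[i for i in range(len(r)-1) if (r[i]-140)*(r[i+1]-140)<=0]; i=i[0] if s>0 else i[-1]
    P.append(back('top',[lo+i+(140-r[i])/(r[i+1]-r[i]),y],.095)[:2])
  P=np.array(P);print('edge angle',np.polyfit(P[:,0],P[:,1],1)[0])
E
```

```text
expected drop px [np.float64(254.62791031020987), np.float64(198.603669787168)] [np.float64(254.62739812820166), np.float64(199.43240663228724)]
[np.float64(207.5), np.float64(208.26), np.float64(208.69), np.float64(195.78), np.float64(197.47), np.float64(196.84), np.float64(195.44), np.float64(206.69)]
[np.float64(207.53), np.float64(208.5), np.float64(208.89), np.float64(209.24), np.float64(209.21), np.float64(208.55), np.float64(207.55), np.float64(206.69)]
edge angle -0.056682393236590155
edge angle -0.05554940930234461
```

```bash
python3 - <<'E'
from h import *
from scipy.ndimage import gaussian_filter
A,B=[cv2.cvtColor(cv2.imread(f),6).astype(float) for f in('pics/s0.png','pics/send.png')]
for th in(120,150,180):
  for g in(A,B):
    o=[]
    for x in range(244,268,2):
      col=g[195:220,x]; j=[i for i in range(24) if col[i]<th<=col[i+1]]; o.append(float(round(195+j[-1]+(th-col[j[-1]])/(col[j[-1]+1]-col[j[-1]]),2)) if j else None)
    print(th,o)
# pixel grid, left rim columns: flat top front rim (bright top -> dark skirt)
for x in(246,248,250,252,256,258,260,262):
  o=[]
  for g in(A,B):
    col=gaussian_filter(g,.5)[188:206,x]; d=np.diff(col); k=int(np.argmin(d[3:]))+3; w=-d[max(k-2,0):k+3].clip(None,0); o.append(round(188.5+float((w*np.arange(k-2,k-2+len(w))).sum()/w.sum()),2))
  print(x,o)
E
python3 - <<'E'
import cv2,numpy as np
C=np.hstack([cv2.resize(cv2.imread('pics/'+f)[175:215,235:275],(400,400),interpolation=cv2.INTER_NEAREST) for f in('s0.png','send.png')])
cv2.imwrite('pics/cmp.png',C)
E
```

```text
120 [204.38, 206.21, 207.35, 208.04, 208.4, 209.04, 208.72, 208.19, 207.38, 206.47, 204.68, 202.82]
120 [204.55, 206.37, 207.37, 208.34, 208.61, 209.03, 208.97, 208.38, 207.37, 206.47, 204.84, 202.24]
150 [204.54, 206.4, 207.5, 208.26, 208.69, 209.25, 209.06, 208.42, 207.55, 206.69, 205.0, 218.13]
150 [204.78, 206.53, 207.53, 208.5, 208.89, 209.24, 209.21, 208.55, 207.55, 206.69, 205.15, 218.11]
180 [204.69, 206.58, 207.65, 208.49, 208.98, 209.46, 209.33, 214.25, 213.18, 212.08, 205.29, 218.67]
180 [205.03, 206.68, 207.69, 208.64, 209.2, 209.46, 209.44, 214.25, 213.18, 212.06, 205.4, 218.67]
246 [196.48, 197.37]
248 [197.91, 198.22]
250 [198.63, 199.05]
252 [198.6, 199.4]
256 [198.5, 199.4]
258 [199.07, 198.41]
260 [197.98, 198.19]
262 [197.21, 197.66]
```

View pics/cmp.png

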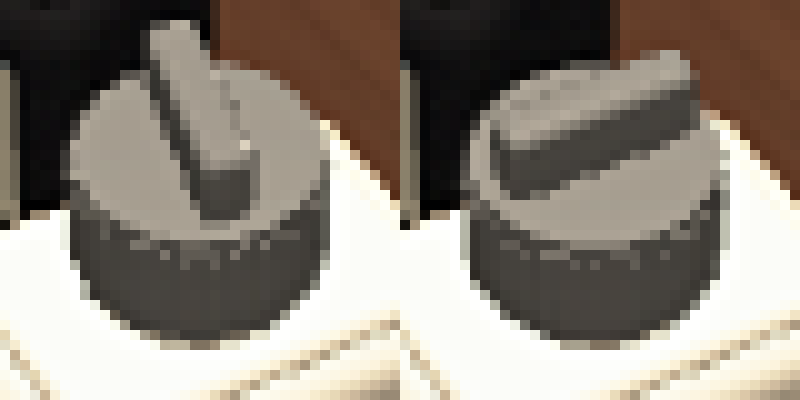

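```bash
python3 - <<'E'
from h import *
A,B=[cv2.cvtColor(cv2.imread(f),6).astype(float) for f in('pics/s0.png','pics/send.png')]
print(proj('scene',[.5695,.0535,.142]),proj('scene',[.5695,.0535,.139]))
for x in range(243,250):
  o=[]
  for g in(A,B):
    col=g[178:200,x]; i=[i for i in range(21) if col[i]<85<=col[i+1]][0]; j=[k for k in range(i+3,21) if col[k]>=115>col[k+1]]
    o.append((round(float(178+i+(85-col[i])/(col[i+1]-col[i])),2),round(float(178+j[-1]+(col[j[-1]]-115)/(col[j[-1]]-col[j[-1]+1])),2) if j else None))
  print(x,o)
T0,T1=[cv2.imread('pics/'+f) for f in('t0.png','tend.png')]
d=cv2.absdiff(T0,T1).max(2); d[:, :]=d; ys,xs=np.where(d[100:310,70:400]>40); print('changed px top',xs.min()+70,xs.max()+70,ys.min()+100,ys.max()+100,len(xs))
E
```

```text
[np.float64(254.63386846136), np.float64(188.96307463146798)] [np.float64(254.63333112527434), np.float64(189.83251206833415)]
243 [(185.6, 193.44), (185.59, 194.68)]
244 [(184.42, 195.15), (184.58, 195.45)]
245 [(183.46, 195.7), (183.62, 196.45)]
246 [(182.95, 196.43), (183.01, 197.18)]
247 [(182.09, 197.2), (182.47, 197.54)]
248 [(181.99, 197.43), (182.0, 198.23)]
249 [(181.69, 197.78), (181.67, 198.42)]
changed px top 227 399 173 309 7559
```

The skirt and back rim have dropped less than I expected, so the pictures do not settle whether it is locked. I probe lightly: if it is locked, the force steps up to about 5 N at contact; if loose, it rises from 0 at 1.8 N/mm.

play_rows:
  plan:
    - [[20, 52, 0, 0, 0, 0], [20, 52, 0, 0, 0, 0], [20, 52, 0, 0, 0, 0], [20, 52, 0, 0, 0, 0], [20, 52, 0, 0, 0, 0], [23, 53, 0, 0, 0, 0], [0, 0, -30, 0, 0, 0], [0, 0, -30, 0, 0, 0]]

```text
clock: 15.8
tcp_pos: [0.5697, 0.0585, 0.2191]
ee_rot: [0.1, 3.14, 0.001]
wrist_force: [-0.0, -0.7, -0.5]
gripper_width: 0.398
finger_force: 0.0
```

play_rows:
  plan:
    - [[0, 0, -25, 0, 0, 0], [0, 0, -25, 0, 0, 0], [0, 0, -12, 0, 0, 0], [0, 0, -8, 0, 0, 0], [0, 0, -5, 0, 0, 0], [0, 0, 0, 0, 0, 0], [0, 0, 0, 0, 0, 0], [0, 0, 0, 0, 0, 0]]

```text
clock: 16.8
tcp_pos: [0.5704, 0.0558, 0.1451]
ee_rot: [0.107, 3.139, 0.001]
wrist_force: [-0.2, -0.7, 0.5]
gripper_width: 0.395
finger_force: 0.0
```

```bash
python3 -c "from h import *;st()"
```

```text
16.8 [0.5704 0.0558 0.1451] yaw_y 1.5025 z [ 1.e-03  3.e-04 -1.e+00] F [-0.2  -0.67  0.54] T [-0.02  0.03  0.03] w 0.3953618039201947 ff 0.0 q [ 0.38   0.364 -0.233  0.    -0.973 -2.019]
```

play_rows:
  plan:
    - [[-0.5, -2.5, 0, 0, 0, 0], [0, 0, -1, 0, 0, 0], [0, 0, -1, 0, 0, 0], [0, 0, -1, 0, 0, 0], [0, 0, -1, 0, 0, 0], [0, 0, 0, 0, 0, 0], [0, 0, 0, 0, 0, 0], [0, 0, 0, 0, 0, 0]]

```text
clock: 17.8
tcp_pos: [0.5696, 0.0533, 0.1406]
ee_rot: [0.107, 3.14, 0.0]
wrist_force: [0.1, -0.1, -0.2]
gripper_width: 0.396
finger_force: 0.0
```

play_rows:
  plan:
    - [[0, 0, -0.5, 0, 0, 0], [0, 0, -0.5, 0, 0, 0], [0, 0, 0, 0, 0, 0], [0, 0, 0, 0, 0, 0], [0, 0, 0, 0, 0, 0], [0, 0, 0, 0, 0, 0], [0, 0, 0, 0, 0, 0], [0, 0, 0, 0, 0, 0]]

```text
clock: 18.8
tcp_pos: [0.5697, 0.0533, 0.1397]
ee_rot: [0.107, 3.14, 0.0]
wrist_force: [-1.3, -0.3, 5.0]
gripper_width: 0.399
finger_force: 2.4
```

play_rows:
  plan:
    - [[0, 0, -0.5, 0, 0, 0], [0, 0, -0.5, 0, 0, 0], [0, 0, 0, 0, 0, 0], [0, 0, 0, 0, 0, 0], [0, 0, 0, 0, 0, 0], [0, 0, 0, 0, 0, 0], [0, 0, 0, 0, 0, 0], [0, 0, 0, 0, 0, 0]]

```text
clock: 19.8
tcp_pos: [0.5698, 0.0533, 0.139]
ee_rot: [0.107, 3.139, -0.0]
wrist_force: [-2.6, 0.7, 6.5]
gripper_width: 0.402
finger_force: 3.1
```

There was no contact at 0.1406 m and then a step to 5 N at 0.1397 m. The cap sits about 3 mm lower and is held against its preloaded spring, so it is locked. I withdraw.

play_rows:
  plan:
    - [[0, 0, 6, 0, 0, 0], [0, 0, 15, 0, 0, 0], [0, 0, 30, 0, 0, 0], [0, 0, 40, 0, 0, 0], [0, 0, 40, 0, 0, 0], [-20, -50, 0, 0, 0, 0], [-20, -50, 0, 0, 0, 0], [-20, -50, 0, 0, 0, 0]]

```text
clock: 20.8
tcp_pos: [0.5089, -0.0979, 0.2702]
ee_rot: [0.106, 3.139, 0.0]
wrist_force: [0.1, 0.4, -0.4]
gripper_width: 0.4
finger_force: 0.0
```

play_rows:
  plan:
    - [[-20, -50, 0, 0, 0, 0], [-20, -50, 0, 0, 0, 0], [-20, -50, 0, 0, 0, 0], [0, 0, 0, 0, 0, 0], [0, 0, 0, 0, 0, 0], [0, 0, 0, 0, 0, 0], [0, 0, 0, 0, 0, 0], [0, 0, 0, 0, 0, 0]]

```text
clock: 21.8
tcp_pos: [0.4499, -0.2461, 0.2696]
ee_rot: [0.105, 3.14, 0.0]
wrist_force: [0.2, 0.2, 0.5]
gripper_width: 0.405
finger_force: 0.0
```

```bash
python3 - <<'E'
from h import *
t=read_camera('top');T=cv2.imread('pics/tend.png')
print(cv2.absdiff(t,T)[155:215,190:262].max(), sense()["clock"])
print(hand_in())
E
```

```text
17 21.85
the job is handed in; nothing more can be done
None
```

The job is handed in at 21.85 s: the cap was pressed down and turned clockwise until its bar lay along the tub's long side (within about 0.03 rad), a light press showed it locked, and the tub stands where it was with the arm clear.

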